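# Put the two-tier lunch box back together

## Robot

A 6-joint arm with a two-finger parallel gripper is mounted at the origin on a cart in front of the work surface, level with it; the furniture and walls round the work are solid. World frame = base frame: x ahead of the robot, y to its left, z up, the work surface at z = 0. Lengths are in mm, angles in rad, forces in N, time in s.
With the tool pointing down it reaches from about 300 to 775 mm from the base axis. Payload 14.6 kg.
Tool frame: the origin (TCP) lies midway between the tips of the shut fingers; the grasp point (between the pads) lies 19 mm behind it; z points along the fingers, y is the line along which they close (so a half turn about z gives the same grasp; the last joint's range is limited). The gripper opens to 94 mm and grips with 3 to 60 N. Pads are 16 mm wide; open, the fingers measure 119 mm over their backs; the gripper's body (75 mm by 177 mm) begins 78 mm behind the grasp point.
Start: joints at [1.082, 0.3, 1.521, -0, 1.321, -0.067], TCP at [225.168, 501.785, 205.446] pointing down, gripper open.
Joint ranges: [-3.03, 3.03], [-0.79, 2.21], [0.23, 2.52], [-1.04, 4.18], [0, 3.07], [-2.55, 2.55]. Speed limits (rad/s): [2.22, 2.22, 2.57, 3.14, 3.14, 3.14].

## Interface

Orientations are given as [roll, pitch, yaw] about the fixed x, y, z axes, in that order (R = Rz(yaw) Ry(pitch) Rx(roll)).
In Python, from cell import manip, camera gives the robot as it stands.
- The arm moves only by the tool move_arm, never from a script. Its arguments are lists of equal length, an entry for each row: "dp": the shift along the world's x, y, z in mm, a list of three; "rotation": the turn, a rotation vector about the world's x, y, z in rad, a list of three; "hand": the opening, from 0 (shut) to 1 (fully open). A call has 1 to 10 rows; each row shifts and turns the commanded pose from where the row before left it; what a row does not reach is not made up. A row lasts 1/8 s, in which the tool goes at most 62.5 mm and 10.7 degrees, less where a joint would pass 70% of its speed; a pose out of reach is approached as far as the arm can. A call with a gripper value outside its range is refused whole. The fingers move at their own pace and stop on an object; "newtons" is the grip in N (left out, the last holds). Time passes only in rows, so rows that do not move let the fingers close. It gives the time, the measured TCP pose, the force, the opening and the grip force at its end, in the units of the state.
- manip.read_state(): the state, without advancing time (a new reading comes with each control period).
- camera(name): name is "scene" or "side" or "wrist"; returns a dict with "image" (420x560x3 uint8, red, green, blue), "fx", "fy", "cx", "cy" (pixels), "k1" (the pictures are not rectified: a ray, as slopes to the right and down, at radius r is drawn at 1 + k1 r^2 times it, then the intrinsics apply), "R" (3x3) and "t" (3): a world point X has camera coordinates R X + t; the wrist camera has in their place "mount" (4x4, takes a point from camera to tool coordinates, whose origin is the TCP and whose axes are the flange's). Camera axes: x right, y down, z forward; pixel columns grow to the right and rows downward; lengths in mm; the calibration is good to about 2 mm. A picture is of the moment at which its call begins: read the wrist's pose just before it. There is no depth.
- manip.sign_off(): hands the job in; it is judged then, once.
The state is a dict: "clock": time; "joints": joint angles; "qd": joint speeds; "effort": joint torques, N m; "eef_pos": TCP position; "eef_rot": TCP orientation; "wrist_force": force on the tool from outside, world axes, zero at the start; "moment": the same for the moment, N m; "finger_gap": finger opening in mm; "finger_force": force on a finger pad.
Only numpy, scipy, OpenCV 4.12 (cv2) and the standard library are available. Lean on these libraries where they do the work, as an engineer would, in place of code of your own. Each camera call takes 0.05 s, during which the arm holds its last target. There are 200 camera calls.

## Task

Put the lunch box together on its deep tier, leaving that where it stands: set the shallow tier on the deep one, then the cutlery tray on the shallow tier, then lay the teaspoon, bowl up, in the tray's recess, and close the box with the wooden cover. Each part's foot must drop right into the one below so that the sides are flush and nothing is left crooked; leave the mug, the salt box and the apple alone.

Things in the scene. Friction and masses are not known exactly. Their poses are not given: they have to be found in the camera images.
- deep_tier: Deep lower tier of a slim lunch box: open steel box, round corners, no divider, 176 x 64 mm in plan, 64 mm high, wall and floor 3 mm (opening 170 x 58 mm). It stands rim up on the worktop and stays there as the base of the stack. Origin at the centre of its underside; x along its length, z up.
- shallow_tier: Shallow tier: open steel box with one thin cross divider, same plan (176 x 64 mm), 38 mm high. Its foot, 162 x 50 x 5 mm, drops into the deep tier's opening (4 mm play); seated, its underside is 59 mm above the deep tier's. Opening 170 x 58 mm; straight sides 5 to 38 mm up; grip across the width. 160 g. Origin: centre of underside; x lengthwise, z up. Either way round.
- cutlery_tray: Cutlery tray: grey plastic, 176 x 64 mm, 26 mm high; thick border round a recess 150 x 42 mm, 18 mm deep, 56 mm wide over the middle 43 mm for fingers. Its foot, 162 x 50 x 5 mm, drops into the shallow tier's opening (4 mm play); seated, its underside is 33 mm above that tier's. Straight sides 5 to 26 mm up; grip across the width. 100 g. Origin: centre of underside; x lengthwise, z up. Either way round.
- teaspoon: Steel teaspoon, 130 mm long, 26 mm wide at the bowl, 11 mm high, 20 g, lying bowl up. It goes lengthwise in the tray's recess, either way round. Origin at the middle of its length and width, at its lowest level; x along its length, z up. At the middle it grips like a solid about 20 mm wide, 0 to 11 mm up; grip there across its width, fingertips almost on the worktop.
- cover: Cover: light-wood board, 176 x 64 mm, 12 mm thick, round corners, on a plug 138 x 32 x 4 mm beneath (16 mm high in all). The plug drops into the tray's recess (5 mm play); seated, its underside is 22 mm above the tray's. Its edge is straight from 4 to 14 mm up; grip across the 64 mm width. 100 g. Origin: centre of underside; x lengthwise, z up. Either way round.
- mug: Bystander: blue-and-white mug 98 mm high behind the work on the left; leave it. Origin under the middle of its overall outline.
- salt_box: Bystander: round wooden salt box with a flat lid, 90 mm across, 67 mm high, behind the work; leave it. Origin at the centre of its underside.
- apple: Bystander: apple, 70 mm, in front on the right; leave it. Origin under its middle.
Things that resemble listed ones, but are neither listed nor needed, are in the scene too. Leave any orange look-alike of the cutlery_tray alone.

How it is judged:
By the outcome, as a careful person would: the job done as asked, in the order asked, and still so for the second after the job is handed in, with the robot touching nothing.
It also fails if it takes over 115 s, if anything falls off the work surface, if the arm or the gripper's body presses on something with over 40 N, if the wrist force passes 120 N, or if a joint passes its speed limit or range.

## Working session

There is one attempt and no reset: what is moved stays moved. The work goes in short steps, Python scripts to look and compute and a tool call to move; the robot and the scene stay as the last step left them, time stands still between calls to the robot, and variables do not carry over. Pictures are saved under pics/ and viewed, at most 14 in all, crops included, and the job is handed in when it is done.

Besides the shell and the picture viewer there is one more tool, called after "Call:" in YAML: its name, and indented under it one key for each argument. move_arm: Moves the arm, as the interface text tells. Its arguments: {"type":"object","properties":{"dp":{"type":"array","items":{"type":"array","items":{"type":"number"}}},"rotation":{"type":"array","items":{"type":"array","items":{"type":"number"}}},"hand":{"type":"array","items":{"type":"number"}},"newtons":{"type":"number"}},"required":["dp","rotation","hand"]}

```bash
ls; mkdir -p pics
cat > h.py <<'E'
import numpy as np, cv2
from cell import manip, camera
from scipy.spatial.transform import Rotation as Ro
def snap(n,f=None):
    s=manip.read_state(); c=camera(n)
    if n=="wrist":
        T=np.eye(4); T[:3,:3]=Ro.from_euler('xyz',s['eef_rot']).as_matrix(); T[:3,3]=s['eef_pos']
        M=T@np.array(c['mount']); c['R']=M[:3,:3].T; c['t']=-M[:3,:3].T@M[:3,3]
    c['R']=np.array(c['R']); c['t']=np.array(c['t'])
    if f: cv2.imwrite('pics/'+f,c['image'][:,:,::-1])
    return c
def ray(c,u,v):
    x=(u-c['cx'])/c['fx']; y=(v-c['cy'])/c['fy']; a,b=x,y
    for _ in range(20):
        k=1+c['k1']*(a*a+b*b); a,b=x/k,y/k
    d=c['R'].T@np.array([a,b,1]); return -c['R'].T@c['t'],d
def onz(c,u,v,z):
    o,d=ray(c,u,v); return o+d*(z-o[2])/d[2]
def proj(c,X):
    p=c['R']@np.array(X,float)+c['t']; a,b=p[:2]/p[2]; k=1+c['k1']*(a*a+b*b)
    return c['fx']*a*k+c['cx'],c['fy']*b*k+c['cy']
def rectz(c,mask,z):
    "biggest blob -> min area rect on plane z: centre, sizes, yaw of long side deg"
    cs,_=cv2.findContours(mask.astype(np.uint8),cv2.RETR_EXTERNAL,cv2.CHAIN_APPROX_NONE)
    k=max(cs,key=cv2.contourArea)[:,0]
    P=np.array([onz(c,u,v,z)[:2] for u,v in k],np.float32)
    return fix(cv2.minAreaRect(P))
def fix(r):
    (x,y),(w,h),a=r
    if w<h: w,h,a=h,w,a+90
    return np.round([x,y,w,h,(a+90)%180-90],1)
E
python3 - <<'E'
from h import *
for n in ("scene","side","wrist"): 
    c=snap(n,n+"0.png"); print(n,-c['R'].T@c['t'],c['R'][2],c['fx'],c['k1'])
print(manip.read_state())
E
```

```text
pics
scene [-478.13176289 -646.37332479  997.1411343 ] [ 0.67002609  0.34806253 -0.65568096] 430.5189743106259 -0.13292161204180744
side [ -38.62186988 -998.94941779  825.34952885] [ 0.40302211  0.68356902 -0.6085282 ] 427.1348774801297 -0.04504732838835884
wrist [161.97590183 529.1738282  384.20998013] [ 0.21811236 -0.0988796  -0.97090155] 347.3891262790542 0.011987936107100047
{'clock': 0.15, 'joints': array([ 1.08239741e+00,  3.00364944e-01,  1.52140132e+00,  1.02648857e-05,
        1.32067209e+00, -6.65837367e-02]), 'qd': array([-9.18396502e-04, -2.47303594e-03, -4.07880141e-04, -4.85193262e-05,
       -7.18238733e-04, -7.00375917e-04]), 'effort': array([-1.60607783e-04, -5.31961977e+01, -3.52822208e+01,  7.07860873e-02,
        2.36075063e-02, -4.09811253e-05]), 'eef_pos': array([225.08774059, 501.63690513, 205.0206027 ]), 'eef_rot': array([-3.14074949e+00, -6.61892390e-05,  2.71977491e+00]), 'wrist_force': array([0.36470697, 0.46129701, 0.02914498]), 'moment': array([0.00356405, 0.05681139, 0.006311  ]), 'finger_force': 0.0, 'finger_gap': 93.80656572242435}
```

View pics/scene0.png

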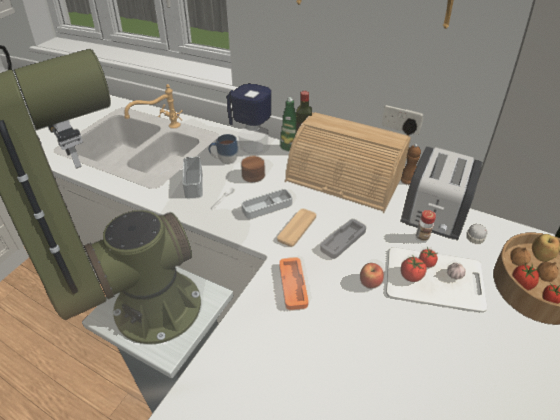

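View pics/side0.png

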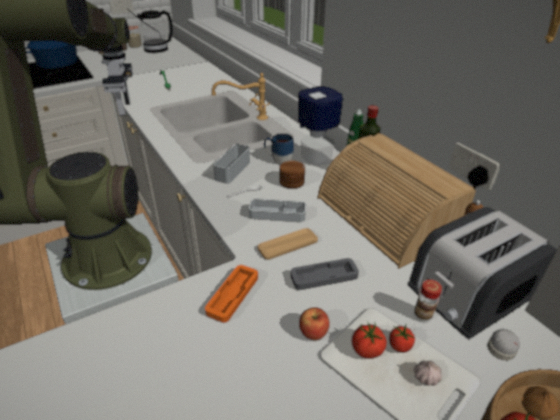

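The scene view shows the deep tier at (193,178), spoon (222,198), shallow tier (267,204), wooden cover (297,227), grey tray (343,238) and orange look-alike (293,283). The side view agrees. I'll take rough positions first.

Run:
```python
from h import *
a=snap("scene"); b=snap("side")
for n,p,q,z in [("deep",(193,176),(233,162),50),("spoon",(222,198),(244,191),4),("shallow",(267,202),(278,210),38),("cover",(297,227),(288,243),14),("tray",(343,238),(324,274),20),("mug",(226,148),(283,145),50),("salt",(253,168),(292,174),40),("orange",(293,283),(233,292),20),("apple",(371,275),(314,323),35)]:
    print(n,onz(a,*p,z).round(),onz(b,*q,z).round())
w=snap("wrist"); print([onz(w,u,v,0).round() for u,v in((0,0),(559,0),(559,419),(0,419))], proj(w,[225,500,0]))
```

```text
deep [501. 228.  50.] [507. 219.  50.]
spoon [488.  96.   4.] [486.  96.   4.]
shallow [508. -80.  38.] [507. -95.  38.]
cover [ 465. -216.   14.] [ 467. -219.   14.]
tray [ 481. -373.   20.] [ 480. -378.   20.]
mug [715. 221.  50.] [727. 238.  50.]
salt [657.  63.  40.] [654.  57.  40.]
orange [ 242. -311.   20.] [ 245. -314.   20.]
apple [ 360. -506.   35.] [ 358. -506.   35.]
[array([-56., 328.,   0.]), array([169., 829.,   0.]), array([661., 713.,   0.]), array([360.,  39.,  -0.])] (np.float64(276.7527295695389), np.float64(187.00066364456205))
```

View pics/wrist0.png

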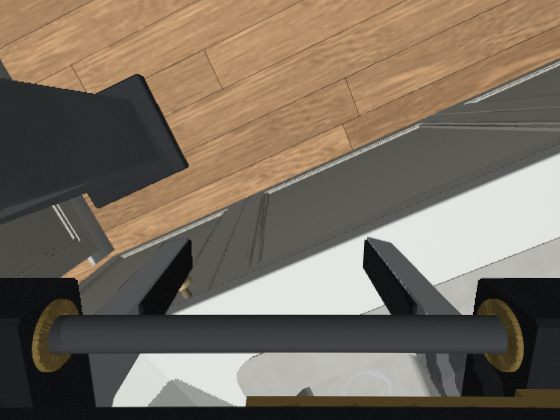

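The wrist view shows the counter edge and the sink, with the tool axis at about (277,187). I'll move above the middle of the work, yaw π/2, to look down.

Call:
move_arm:
  dp:
    - [28,-49,11]
    - [28,-49,11]
    - [28,-49,11]
    - [28,-49,11]
    - [28,-49,11]
    - [28,-49,11]
    - [28,-49,11]
    - [28,-49,11]
    - [28,-49,11]
    - [0,0,0]
  rotation:
    - [0,0,-0.128]
    - [0,0,-0.128]
    - [0,0,-0.128]
    - [0,0,-0.128]
    - [0,0,-0.128]
    - [0,0,-0.128]
    - [0,0,-0.128]
    - [0,0,-0.128]
    - [0,0,-0.128]
    - [0,0,0]
  hand: [1,1,1,1,1,1,1,1,1,1]

```text
clock: 1.55
eef_pos: [478.3, 58.1, 304.6]
eef_rot: [3.141, 0.0, 1.562]
wrist_force: [-0.3, 0.3, -0.6]
finger_gap: 93.9
finger_force: 0.0
```

Run:
```python
from h import *
snap("wrist","w1.png")
```

Call:
move_arm:
  dp:
    - [0,-60,0]
    - [0,-60,0]
    - [0,-60,0]
    - [0,-60,0]
    - [0,-60,0]
    - [0,-60,0]
    - [0,-60,0]
    - [0,-60,0]
    - [0,0,0]
  rotation:
    - [0,0,0]
    - [0,0,0]
    - [0,0,0]
    - [0,0,0]
    - [0,0,0]
    - [0,0,0]
    - [0,0,0]
    - [0,0,0]
    - [0,0,0]
  hand: [1,1,1,1,1,1,1,1,1]

```text
clock: 2.72
eef_pos: [476.9, -420.9, 302.3]
eef_rot: [-3.139, -0.002, 1.567]
wrist_force: [-0.2, 0.4, 0.0]
finger_gap: 93.7
finger_force: 0.0
```

Run:
```python
from h import *
snap("wrist","w2.png")
import pickle; print(manip.read_state()['eef_rot'])
```

```text
[-3.14024536e+00 -1.62404159e-03  1.56794056e+00]
```

View pics/w1.png

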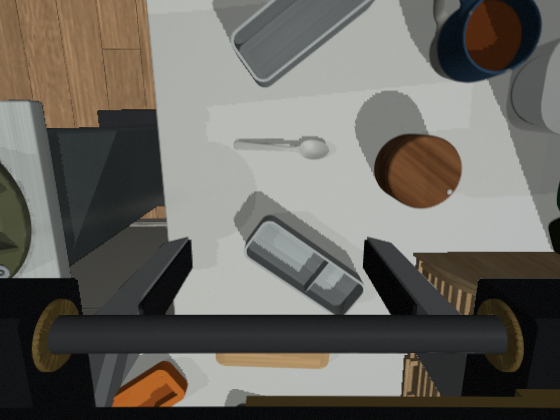

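View pics/w2.png

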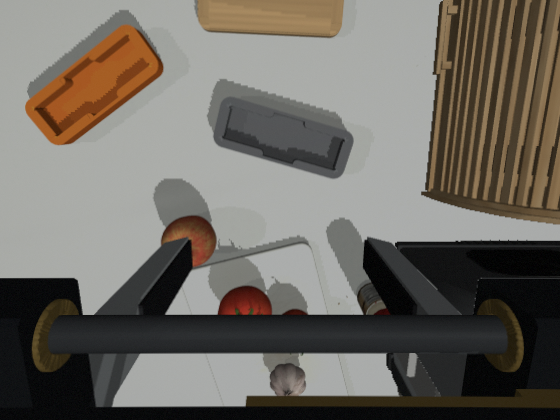

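w1 shows the deep tier cut off at the top, spoon (235–328,147), shallow tier centred near (305,265), and cover (272,360). w2 shows the grey tray centred at (283,137) and the cover's lower edge at (270,32). Next I'll measure the tray here, then take views for the rest.

Run:
```python
from h import *
c=snap("wrist"); im=c['image'].astype(int)
g=im.max(2); m=(g<112)&(im.max(2)-im.min(2)<25); m[230:]=0; m[:,400:]=0
m=cv2.morphologyEx(m.astype(np.uint8),cv2.MORPH_OPEN,np.ones((5,5)))
print("tray",rectz(c,m,26))
for p in ((0,0),(559,0),(280,0),(280,120)): print(p,onz(c,*p,0).round())
```

```text
tray [ 484.8 -365.5  176.8   75.1  -16. ]
(0, 0) [ 135. -203.   -0.]
(559, 0) [ 824. -205.    0.]
(280, 0) [ 481. -202.   -0.]
(280, 120) [ 481. -346.    0.]
```

Call:
move_arm:
  dp:
    - [0,60,0]
    - [0,60,0]
    - [0,60,0]
    - [0,60,0]
    - [0,20,0]
    - [0,0,0]
  rotation:
    - [0,0,0]
    - [0,0,0]
    - [0,0,0]
    - [0,0,0]
    - [0,0,0]
    - [0,0,0]
  hand: [1,1,1,1,1,1]

```text
clock: 3.58
eef_pos: [477.2, -157.5, 305.1]
eef_rot: [3.14, 0.001, 1.571]
wrist_force: [-0.3, -0.4, -0.1]
finger_gap: 93.9
finger_force: 0.0
```

Run:
```python
from h import *
import pickle
c=snap("wrist","w3.png"); pickle.dump(c,open('w3.pkl','wb'))
im=c['image'].astype(int)
m=(im[:,:,0]-im[:,:,2]>60)&(im[:,:,0]>150); m[:,400:]=0;m[:,:150]=0
m=cv2.morphologyEx(m.astype(np.uint8),cv2.MORPH_OPEN,np.ones((5,5)))
print("cover",rectz(c,m,16))
```

```text
cover [ 468.6 -213.   172.3   60.8   -2.8]
```

Call:
move_arm:
  dp:
    - [0,60,0]
    - [0,60,0]
    - [0,60,0]
    - [0,60,0]
    - [0,60,0]
    - [0,10,0]
    - [0,0,0]
  rotation:
    - [0,0,0]
    - [0,0,0]
    - [0,0,0]
    - [0,0,0]
    - [0,0,0]
    - [0,0,0]
    - [0,0,0]
  hand: [1,1,1,1,1,1,1]

```text
clock: 4.5
eef_pos: [477.5, 150.1, 304.1]
eef_rot: [-3.141, 0.0, 1.568]
wrist_force: [-0.1, 0.2, 0.4]
finger_gap: 93.9
finger_force: 0.0
```

Run:
```python
from h import *
import pickle
d=snap("wrist","w4.png"); pickle.dump(d,open('w4.pkl','wb'))
c=pickle.load(open('w3.pkl','rb'))
A=c['image'][0:210,180:450]; B=d['image'][0:210,190:460]
cv2.imwrite('pics/ab.png',cv2.resize(np.hstack([A,B])[:,:,::-1],(800,311),interpolation=cv2.INTER_CUBIC))
print(manip.read_state()['eef_pos'])
```

```text
[477.58168922 149.54099299 304.23568887]
```

View pics/ab.png

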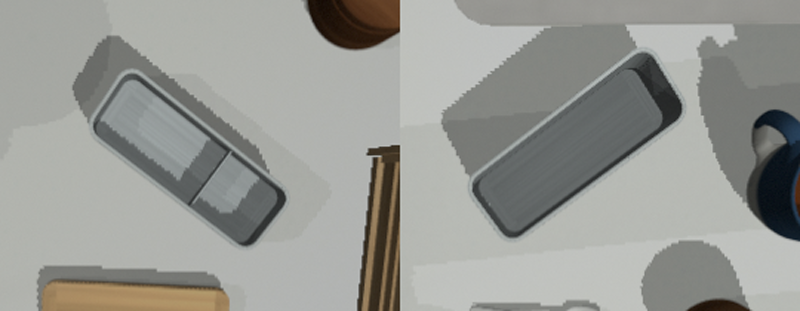

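The left crop shows the shallow tier's rim, with extremes at (92,122), (130,68), (286,198) and (247,247). The right crop shows the deep tier's rim, with extremes at (470,190), (645,48), (685,98) and (513,240).

Run:
```python
from h import *
import pickle
s=800/540
for n,pk,off,z,pts in [("shallow",'w3.pkl',(180,0),38,[(92,122),(128,68),(142,73),(280,180),(286,198),(250,247),(236,244),(96,132)]),("deep",'w4.pkl',(190-270,0),64,[(640,49),(655,51),(684,92),(684,106),(520,239),(505,238),(470,195),(474,180)])]:
    c=pickle.load(open(pk,'rb'))
    P=np.array([onz(c,(x+.5)/s-.5+off[0],(y+.5)/s-.5+off[1],z)[:2] for x,y in pts],np.float32)
    print(n,fix(cv2.minAreaRect(P)))
d=pickle.load(open('w4.pkl','rb')); 
# edge check: rim bright mask for deep
g=cv2.cvtColor(d['image'],cv2.COLOR_RGB2GRAY); 
for n,pk,z,ctr in (("shallow",'w3.pkl',38,(310,105)),("deep",'w4.pkl',64,(310,95))):
    c=pickle.load(open(pk,'rb')); g=cv2.cvtColor(c['image'],cv2.COLOR_RGB2GRAY)
    print(n,g[ctr[1],ctr[0]-60:ctr[0]+60:3])
```

```text
shallow [516.6 -72.  168.8  63.7 -36.2]
deep [512.8 246.2 175.7  58.8  38.7]
shallow [177 178 177 153 147  98  95  93  94  99 147 147 148 145 147 157 157 156
 153 157 154 121 103 100 102 103 101  60 148  85  68 155 133 107 107 107
 170 169 170 170]
deep [120 121 122 122 122 119 148 156  96  91 106 104 102 106 105 101 105 104
 104 107 102 105 105 105 101 102 104 102 102 103 102  98 103 104  74  47
 143 166 185 184]
```

Call:
move_arm:
  dp:
    - [6.5,-37,-17]
    - [6.5,-37,-17]
    - [6.5,-37,-17]
    - [6.5,-37,-17]
    - [6.5,-37,-17]
    - [6.5,-37,-17]
    - [0,0,0]
    - [0,0,0]
  rotation:
    - [0,0,0.157]
    - [0,0,0.157]
    - [0,0,0.157]
    - [0,0,0.157]
    - [0,0,0.157]
    - [0,0,0.157]
    - [0,0,0]
    - [0,0,0]
  hand: [1,1,1,1,1,1,1,1]

```text
clock: 5.55
eef_pos: [516.0, -72.0, 202.9]
eef_rot: [3.141, 0.0, 2.506]
wrist_force: [-0.3, 0.1, 0.1]
finger_gap: 94.0
finger_force: 0.0
```

Run:
```python
from h import *
import pickle
c=snap("wrist"); pickle.dump(c,open('w5.pkl','wb'))
cv2.imwrite('pics/w5.png',cv2.resize(c['image'][60:330,150:410,::-1],None,fx=2.2,fy=2.2,interpolation=cv2.INTER_CUBIC))
```

```text
(no output)
```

View pics/w5.png

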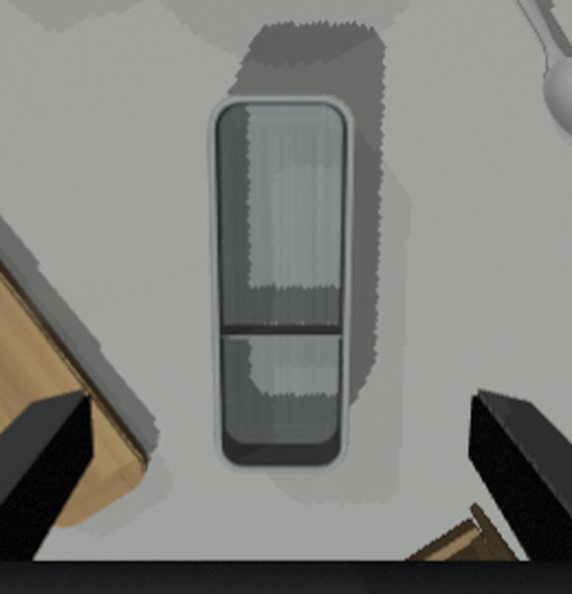

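The close view shows the tier centred near (281,280) in the crop. Its rim runs from y=95 to 468 and x=208 to 355 at the top, and it is nearly aligned with the tool.

Run:
```python
from h import *
import pickle
c=pickle.load(open('w5.pkl','rb'))
f=lambda x,y:onz(c,(x+.5)/2.2-.5+150,(y+.5)/2.2-.5+60,38)[:2]
L1,L2,R1,R2,T,B=map(lambda p:f(*p),[(208,130),(215,440),(355,130),(348,440),(281,95),(282,468)])
print("len",np.linalg.norm(T-B),"ctr",(T+B)/2,"w",np.linalg.norm(L1-R1),np.linalg.norm(L2-R2),"mid",(L1+R1+L2+R2)/4)
for a,b in((L2,L1),(R2,R1),(B,T)): print(np.degrees(np.arctan2(*(b-a)[::-1])))
print(manip.read_state()['eef_rot'])
```

```text
len 173.4031647212027 ctr [515.34212668 -71.90626213] w 64.01477919515547 63.97293587615515 mid [515.35655815 -71.93343635]
143.62342184086276
143.6068068022272
143.7665059598557
[3.14116653e+00 7.55552188e-04 2.50718208e+00]
```

The shallow tier is well measured: width 64.0 mm, at (515.3,-72), yaw 143.6°. Before grasping it I'll look at the deep tier just as closely.

Call:
move_arm:
  dp:
    - [0,31.8,3]
    - [0,31.8,3]
    - [0,31.8,3]
    - [0,31.8,3]
    - [0,31.8,3]
    - [0,31.8,3]
    - [0,31.8,3]
    - [0,31.8,3]
    - [0,31.8,3]
    - [-3,31.8,3]
  rotation:
    - [0,0,-0.183]
    - [0,0,-0.183]
    - [0,0,-0.183]
    - [0,0,-0.183]
    - [0,0,-0.183]
    - [0,0,-0.183]
    - [0,0,-0.183]
    - [0,0,-0.183]
    - [0,0,-0.183]
    - [0,0,-0.183]
  hand: [1,1,1,1,1,1,1,1,1,1]

```text
clock: 6.85
eef_pos: [512.7, 248.5, 233.3]
eef_rot: [3.141, -0.001, 0.673]
wrist_force: [0.1, 0.0, 0.3]
finger_gap: 93.9
finger_force: 0.0
```

Call:
move_arm:
  dp:
    - [0,0,0]
  rotation:
    - [0,0,0]
  hand: [1]

```text
clock: 6.98
eef_pos: [512.5, 248.8, 233.1]
eef_rot: [3.141, -0.001, 0.681]
wrist_force: [0.5, -0.2, 0.5]
finger_gap: 93.8
finger_force: 0.0
```

Run:
```python
from h import *
import pickle
c=snap("wrist"); pickle.dump(c,open('w6.pkl','wb'))
cv2.imwrite('pics/w6.png',cv2.resize(c['image'][60:330,150:410,::-1],None,fx=2.2,fy=2.2,interpolation=cv2.INTER_CUBIC))
```

```text
(no output)
```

View pics/w6.png

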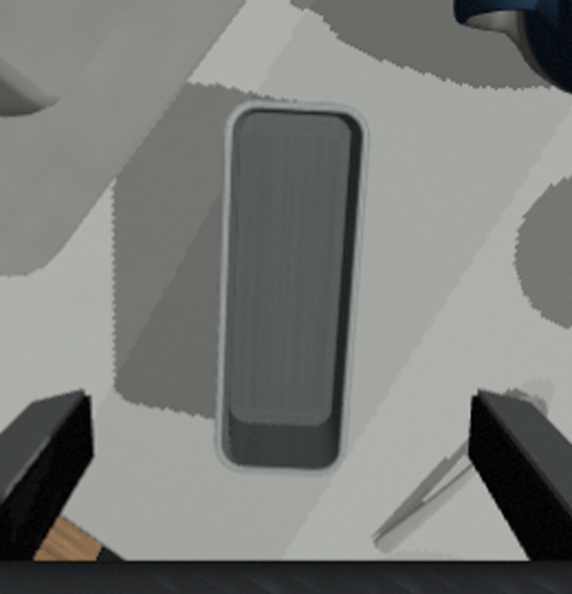

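This shows the deep tier's rim: left edge (226,140) to (216,440), right edge (369,140) to (347,440), top y≈101, bottom y≈473.

```bash
cat >> h.py <<'E'
def six(c,z,pts,off=(150,60),s=2.2):
    f=lambda p:onz(c,(p[0]+.5)/s-.5+off[0],(p[1]+.5)/s-.5+off[1],z)[:2]
    L1,L2,R1,R2,T,B=map(f,pts)
    print("len",np.linalg.norm(T-B),"ctr",(T+B)/2,"w",np.linalg.norm(L1-R1),np.linalg.norm(L2-R2),"mid",(L1+R1+L2+R2)/4)
    for a,b in((L2,L1),(R2,R1),(B,T)): print(np.degrees(np.arctan2(*(b-a)[::-1])))
E
python3 - <<'E'
from h import *
import pickle
c=pickle.load(open('w6.pkl','rb'))
six(c,64,[(226,140),(216,440),(369,140),(347,440),(300,101),(279,473)])
print(manip.read_state()['eef_rot'])
E
```

```text
len 175.89125784793504 ctr [513.17830366 243.57474256] w 63.245682065504376 63.77337792709949 mid [513.56426096 243.74574293]
36.072631073348546
36.285186283722155
36.00012574824822
[ 3.14131665e+00 -5.90798229e-04  6.83414394e-01]
```

Call:
move_arm:
  dp:
    - [0.3,-32,-6]
    - [0.3,-32,-6]
    - [0.3,-32,-6]
    - [0.3,-32,-6]
    - [0.3,-32,-6]
    - [0.3,-32,-6]
    - [0.3,-32,-6]
    - [0.3,-32,-6]
    - [0.3,-32,-6]
    - [0.3,-32,-6]
  rotation:
    - [0,0,0.182]
    - [0,0,0.182]
    - [0,0,0.182]
    - [0,0,0.182]
    - [0,0,0.182]
    - [0,0,0.182]
    - [0,0,0.182]
    - [0,0,0.182]
    - [0,0,0.182]
    - [0,0,0.182]
  hand: [1,1,1,1,1,1,1,1,1,1]

```text
clock: 8.28
eef_pos: [515.7, -75.0, 172.6]
eef_rot: [3.142, 0.001, 2.508]
wrist_force: [0.4, 0.4, -0.0]
finger_gap: 94.1
finger_force: 0.0
```

Call:
move_arm:
  dp:
    - [0,0,-20]
    - [0,0,0]
  rotation:
    - [0,0,0]
    - [0,0,0]
  hand: [1,1]

```text
clock: 8.52
eef_pos: [515.2, -73.9, 151.7]
eef_rot: [-3.141, -0.002, 2.5]
wrist_force: [-0.6, -0.1, -0.3]
finger_gap: 94.0
finger_force: 0.0
```

Call:
move_arm:
  dp:
    - [0,1.7,-40]
    - [0,0,-40]
    - [0,0,-40]
    - [0,0,-24]
    - [0,0,0]
    - [0,0,0]
    - [0,0,0]
    - [0,0,0]
    - [0,0,0]
  rotation:
    - [0,0,0.005]
    - [0,0,0]
    - [0,0,0]
    - [0,0,0]
    - [0,0,0]
    - [0,0,0]
    - [0,0,0]
    - [0,0,0]
    - [0,0,0]
  hand: [1,1,1,1,1,0,0,0,0]
  newtons: 25

```text
clock: 9.65
eef_pos: [516.5, -71.6, 9.1]
eef_rot: [3.141, 0.001, 2.505]
wrist_force: [-1.0, -0.3, 6.4]
finger_gap: 63.7
finger_force: 25.0
```

Call:
move_arm:
  dp:
    - [0,0,40]
    - [0,0,40]
    - [0,0,40]
    - [-0.2,28.7,0]
    - [-0.2,28.7,0]
    - [-0.2,28.7,0]
    - [-0.2,28.7,0]
    - [-0.2,28.7,0]
    - [-0.2,28.7,0]
    - [-0.2,28.7,0]
  rotation:
    - [0,0,0]
    - [0,0,0]
    - [0,0,0]
    - [0,0,-0.17]
    - [0,0,-0.17]
    - [0,0,-0.17]
    - [0,0,-0.17]
    - [0,0,-0.17]
    - [0,0,-0.17]
    - [0,0,-0.17]
  hand: [0,0,0,0,0,0,0,0,0,0]

```text
clock: 10.9
eef_pos: [514.5, 130.3, 128.4]
eef_rot: [-3.141, 0.0, 1.309]
wrist_force: [0.5, 0.3, -2.1]
finger_gap: 63.6
finger_force: 25.0
```

Call:
move_arm:
  dp:
    - [-0.2,28.7,0]
    - [-0.2,28.7,0]
    - [-0.2,28.7,0]
    - [-0.2,28.7,0]
    - [0,0,0]
    - [0,0,0]
  rotation:
    - [0,0,-0.17]
    - [0,0,-0.17]
    - [0,0,-0.17]
    - [0,0,-0.17]
    - [0,0,0]
    - [0,0,0]
  hand: [0,0,0,0,0,0]

```text
clock: 11.65
eef_pos: [513.9, 243.6, 128.3]
eef_rot: [3.142, 0.001, 0.638]
wrist_force: [0.5, 0.1, -1.2]
finger_gap: 63.9
finger_force: 25.0
```

Run:
```python
from h import *
for i in range(3):
    s=manip.read_state(); print(s['eef_pos'],s['eef_rot'],s['finger_gap'],s['wrist_force'])
    c=snap("wrist",f"g{i}.png")
```

```text
[513.85671198 243.64244483 128.26311788] [3.14156863e+00 5.54096621e-04 6.37511104e-01] 63.927082772073874 [ 0.47312361  0.09161213 -1.24445382]
[513.93966288 243.42795851 128.33684685] [3.14158118e+00 4.53364684e-04 6.36590086e-01] 63.87960496815764 [ 0.2283495   0.57459766 -0.9278579 ]
[514.02862696 243.37288234 128.43588311] [3.14158600e+00 2.27730935e-04 6.35804084e-01] 63.79815379466487 [ 0.34044907 -0.79137375 -0.55065553]
```

Call:
move_arm:
  dp:
    - [-0.5,0.2,-30]
    - [0,0,-18]
    - [0,0,-4]
    - [0,0,-4]
    - [0,0,-3]
    - [0,0,0]
    - [0,0,0]
  rotation:
    - [0,0,-0.006]
    - [0,0,0]
    - [0,0,0]
    - [0,0,0]
    - [0,0,0]
    - [0,0,0]
    - [0,0,0]
  hand: [0,0,0,0,0,0,0]

```text
clock: 12.68
eef_pos: [513.6, 244.5, 69.8]
eef_rot: [3.142, -0.0, 0.629]
wrist_force: [-0.2, 0.0, -0.5]
finger_gap: 63.4
finger_force: 25.0
```

Call:
move_arm:
  dp:
    - [0,0,-1.2]
    - [0,0,-0.8]
    - [0,0,0]
  rotation:
    - [0,0,0]
    - [0,0,0]
    - [0,0,0]
  hand: [0,0,0]

```text
clock: 13.05
eef_pos: [513.6, 244.4, 68.1]
eef_rot: [3.141, -0.0, 0.629]
wrist_force: [-2.7, -1.5, 6.0]
finger_gap: 63.9
finger_force: 25.0
```

Call:
move_arm:
  dp:
    - [0,0,0]
    - [0,0,0]
    - [0,0,0]
    - [0,0,35]
    - [0,0,55]
    - [0,0,55]
    - [0,0,35]
    - [0,0,0]
  rotation:
    - [0,0,0]
    - [0,0,0]
    - [0,0,0]
    - [0,0,0]
    - [0,0,0]
    - [0,0,0]
    - [0,0,0]
    - [0,0,0]
  hand: [1,1,1,1,1,1,1,1]

```text
clock: 14.05
eef_pos: [514.2, 244.7, 250.1]
eef_rot: [3.14, -0.005, 0.629]
wrist_force: [-0.2, -0.1, -0.6]
finger_gap: 94.0
finger_force: 0.0
```

Run:
```python
from h import *
import pickle
c=snap("wrist"); pickle.dump(c,open('w7.pkl','wb'))
A=cv2.resize(c['image'][60:330,150:410],(520,540),interpolation=cv2.INTER_CUBIC)
b=snap("side"); u,v=map(int,proj(b,[513,244,50]))
B=cv2.resize(b['image'][v-35:v+35,u-17:u+18],(270,540),interpolation=cv2.INTER_CUBIC)
print(u,v)
cv2.imwrite('pics/w7.png',np.hstack([A,B])[:,:,::-1])
```

```text
231 158
```

View pics/w7.png

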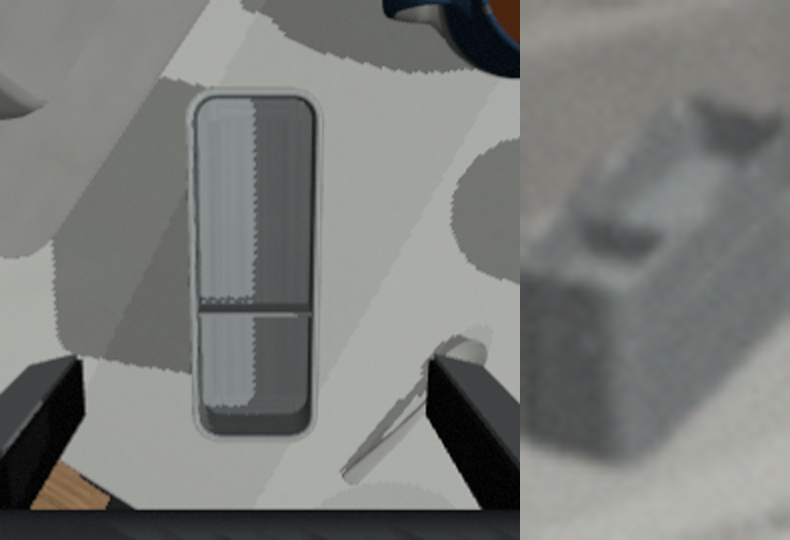

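The shallow tier sits flush and square. Its rim is at x=188–322 in the crop, y=88–440, and the side view shows continuous walls. I'll measure it and head for the tray.

Run:
```python
from h import *
import pickle
c=pickle.load(open('w7.pkl','rb'))
six(c,97,[(187,130),(192,420),(322,130),(317,420),(255,88),(255,440)],s=2.0)
```

```text
len 174.73710275731065 ctr [514.05161451 243.54395844] w 62.77477829157668 64.28046855776923 mid [510.85024484 241.51262248]
35.745613175523
36.340935053414846
36.052977527004565
```

Call:
move_arm:
  dp:
    - [-2.7,-61,0]
    - [-2.7,-61,0]
    - [-2.7,-61,0]
    - [-2.7,-61,0]
    - [-2.7,-61,0]
    - [-2.7,-61,0]
    - [-2.7,-61,-10]
    - [-2.7,-61,-15]
    - [-2.7,-61,-15]
    - [-2.7,-61,-10]
  rotation:
    - [0,0,0.18]
    - [0,0,0.18]
    - [0,0,0.18]
    - [0,0,0.18]
    - [0,0,0.18]
    - [0,0,0.18]
    - [0,0,0.18]
    - [0,0,0.18]
    - [0,0,0.18]
    - [0,0,0.18]
  hand: [1,1,1,1,1,1,1,1,1,1]

```text
clock: 15.4
eef_pos: [488.8, -334.3, 196.7]
eef_rot: [-3.141, -0.003, 2.34]
wrist_force: [0.7, 0.4, 0.2]
finger_gap: 94.0
finger_force: 0.0
```

Call:
move_arm:
  dp:
    - [0,0,0]
    - [0,0,0]
    - [0,0,0]
  rotation:
    - [0,0,0.18]
    - [0,0,0.18]
    - [0,0,0]
  hand: [1,1,1]

```text
clock: 15.78
eef_pos: [489.3, -332.6, 197.5]
eef_rot: [3.141, -0.003, 2.692]
wrist_force: [-0.1, 0.8, -0.7]
finger_gap: 94.2
finger_force: 0.0
```

Run:
```python
from h import *
import pickle
c=snap("wrist"); pickle.dump(c,open('w8.pkl','wb'))
cv2.imwrite('pics/w8.png',cv2.resize(c['image'][60:330,150:410,::-1],None,fx=2.2,fy=2.2,interpolation=cv2.INTER_CUBIC))
```

```text
(no output)
```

View pics/w8.png

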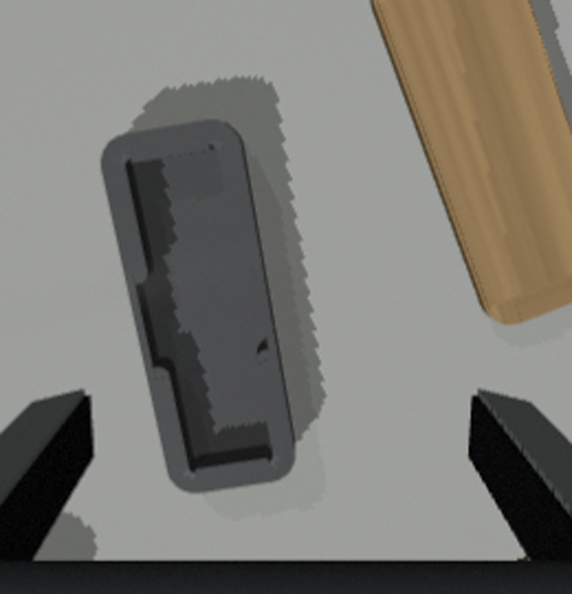

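This shows the grey tray: left edge (102,165) to (167,465), right top edge (242,150) to (293,445), ends near (172,124) and (232,488). I'll measure it and correct.

Run:
```python
from h import *
import pickle
c=pickle.load(open('w8.pkl','rb'))
six(c,26,[(103,170),(166,460),(243,150),(293,440),(172,124),(236,488)])
im=c['image'].astype(int); m=(im.max(2)<118)&(im.max(2)-im.min(2)<25)
# shadow is ~gray 120; restrict by tight threshold
for t in (85,95,105):
    m=(im.max(2)<t); m[:,:180]=0;m[:,300:]=0;m[290:]=0
    m=cv2.morphologyEx(m.astype(np.uint8),cv2.MORPH_OPEN,np.ones((4,4))); print(t,rectz(c,m,26))
s=manip.read_state();print(s['eef_pos'],s['eef_rot'])
```

```text
len 176.9657101154381 ctr [ 484.12346603 -370.00091385] w 63.622258063667566 63.460723922004085 mid [ 481.33897355 -370.42795134]
163.72930529822378
163.6722231937847
162.71098939934387
85 [ 485.1 -370.3  174.9   64.8  -16.2]
95 [ 484.9 -370.2  175.6   65.1  -16.2]
105 [ 486.4 -364.7  176.5   76.9  -16.2]
[ 489.44971154 -332.53208185  197.90878154] [ 3.14116730e+00 -1.94860349e-03  2.68952608e+00]
```

Call:
move_arm:
  dp:
    - [-4.4,-37.5,-30]
    - [0,0,-55]
    - [0,0,-50]
    - [0,0,-38]
    - [0,0,-18]
    - [0,0,0]
    - [0,0,0]
  rotation:
    - [0,0,0.168]
    - [0,0,0]
    - [0,0,0]
    - [0,0,0]
    - [0,0,0]
    - [0,0,0]
    - [0,0,0]
  hand: [1,1,1,1,1,1,1]

```text
clock: 16.7
eef_pos: [486.1, -370.9, 9.8]
eef_rot: [-3.141, 0.002, 2.861]
wrist_force: [0.9, -0.6, 0.6]
finger_gap: 93.5
finger_force: 0.0
```

Call:
move_arm:
  dp:
    - [-0.7,0.5,-4.5]
    - [0,0,0]
    - [0,0,0]
    - [0,0,0]
    - [0,0,0]
    - [0,0,0]
  rotation:
    - [0,0,0]
    - [0,0,0]
    - [0,0,0]
    - [0,0,0]
    - [0,0,0]
    - [0,0,0]
  hand: [1,0,0,0,0,0]
  newtons: 20

```text
clock: 17.45
eef_pos: [484.7, -369.9, 3.8]
eef_rot: [-3.141, 0.0, 2.862]
wrist_force: [0.2, -0.1, 1.0]
finger_gap: 63.9
finger_force: 20.0
```

Call:
move_arm:
  dp:
    - [0,0,40]
    - [0,0,60]
    - [0,0,60]
    - [2.25,47.2,0]
    - [2.25,47.2,0]
    - [2.25,47.2,0]
    - [2.25,47.2,0]
    - [2.25,47.2,0]
    - [2.25,47.2,0]
    - [2.25,47.2,0]
  rotation:
    - [0,0,0]
    - [0,0,0]
    - [0,0,0]
    - [0,0,-0.1716]
    - [0,0,-0.1716]
    - [0,0,-0.1716]
    - [0,0,-0.1716]
    - [0,0,-0.1716]
    - [0,0,-0.1716]
    - [0,0,-0.1716]
  hand: [0,0,0,0,0,0,0,0,0,0]

```text
clock: 18.7
eef_pos: [500.2, -37.9, 163.7]
eef_rot: [-3.142, -0.0, 1.655]
wrist_force: [-0.1, 0.5, -0.7]
finger_gap: 64.1
finger_force: 20.0
```

Call:
move_arm:
  dp:
    - [2.25,47.2,0]
    - [2.25,47.2,0]
    - [2.25,47.2,0]
    - [2.25,47.2,0]
    - [2.25,47.2,0]
    - [2.25,47.2,0]
    - [0,0,0]
    - [0,0,0]
  rotation:
    - [0,0,-0.1716]
    - [0,0,-0.1716]
    - [0,0,-0.1716]
    - [0,0,-0.1716]
    - [0,0,-0.1716]
    - [0,0,-0.1716]
    - [0,0,0]
    - [0,0,0]
  hand: [0,0,0,0,0,0,0,0]

```text
clock: 19.7
eef_pos: [513.7, 243.3, 163.4]
eef_rot: [-3.142, 0.001, 0.633]
wrist_force: [-0.2, -0.1, -0.9]
finger_gap: 63.7
finger_force: 20.0
```

Call:
move_arm:
  dp:
    - [0.2,0.2,-35]
    - [0,0,-20]
    - [0,0,-5]
    - [0,0,-4]
    - [0,0,-1.5]
    - [0,0,-1]
    - [0,0,0]
    - [0,0,0]
  rotation:
    - [0,0,-0.002]
    - [0,0,0]
    - [0,0,0]
    - [0,0,0]
    - [0,0,0]
    - [0,0,0]
    - [0,0,0]
    - [0,0,0]
  hand: [0,0,0,0,0,0,0,0]

```text
clock: 20.7
eef_pos: [514.2, 244.1, 97.4]
eef_rot: [3.142, -0.0, 0.629]
wrist_force: [-1.4, 0.5, -1.3]
finger_gap: 63.7
finger_force: 20.0
```

Call:
move_arm:
  dp:
    - [0,0,-1]
    - [0,0,-0.7]
    - [0,0,0]
  rotation:
    - [0,0,0]
    - [0,0,0]
    - [0,0,0]
  hand: [0,0,0]

```text
clock: 21.08
eef_pos: [514.5, 244.2, 96.6]
eef_rot: [3.141, -0.001, 0.629]
wrist_force: [-3.4, -1.3, 10.4]
finger_gap: 63.8
finger_force: 25.3
```

Seated (contact force up, at the expected height). Release, rise and check.

Call:
move_arm:
  dp:
    - [0,0,0]
    - [0,0,0]
    - [0,0,0]
    - [0,0,35]
    - [0,0,55]
    - [0,0,55]
    - [0,0,35]
    - [0,0,0]
    - [0,0,0]
  rotation:
    - [0,0,0]
    - [0,0,0]
    - [0,0,0]
    - [0,0,0]
    - [0,0,0]
    - [0,0,0]
    - [0,0,0]
    - [0,0,0]
    - [0,0,0]
  hand: [1,1,1,1,1,1,1,1,1]

```text
clock: 22.2
eef_pos: [513.8, 243.9, 274.2]
eef_rot: [-3.141, 0.002, 0.629]
wrist_force: [0.6, -0.1, -0.8]
finger_gap: 93.9
finger_force: 0.0
```

Run:
```python
from h import *
import pickle
c=snap("wrist"); pickle.dump(c,open('w9.pkl','wb'))
A=cv2.resize(c['image'][60:330,150:410],(520,540),interpolation=cv2.INTER_CUBIC)
b=snap("side"); u,v=map(int,proj(b,[513,244,60]))
B=cv2.resize(b['image'][v-35:v+35,u-17:u+18],(270,540),interpolation=cv2.INTER_CUBIC)
cv2.imwrite('pics/w9.png',np.hstack([A,B])[:,:,::-1])
```

```text
(no output)
```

View pics/w9.png

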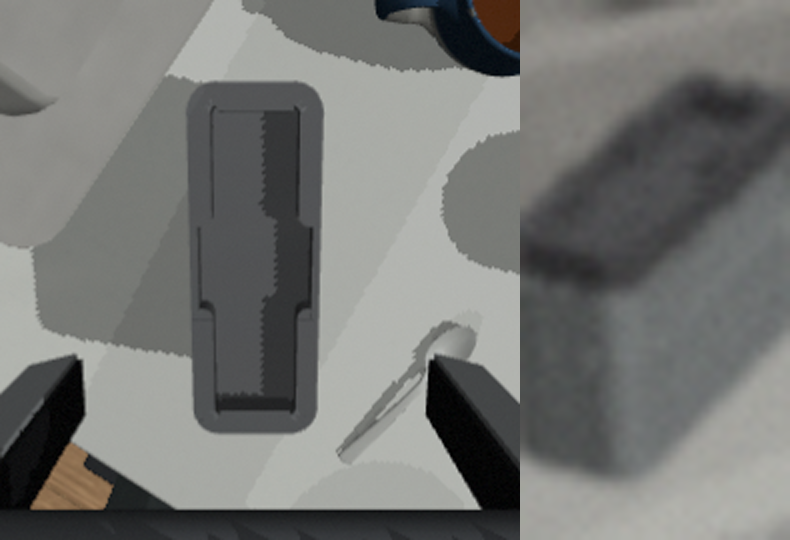

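The tray is flush and square, at (255,258) in the crop. I'll hover over the spoon next.

Call:
move_arm:
  dp:
    - [-6.75,-37,-23]
    - [-6.75,-37,-23]
    - [-6.75,-37,-23]
    - [-6.75,-37,-23]
    - [0,0,0]
    - [0,0,0]
  rotation:
    - [0,0,-0.1725]
    - [0,0,-0.1725]
    - [0,0,-0.1725]
    - [0,0,-0.1725]
    - [0,0,0]
    - [0,0,0]
  hand: [1,1,1,1,1,1]

```text
clock: 23.05
eef_pos: [487.3, 96.3, 183.5]
eef_rot: [-3.141, 0.0, -0.06]
wrist_force: [0.6, -0.1, -0.0]
finger_gap: 94.1
finger_force: 0.0
```

Run:
```python
from h import *
import pickle
c=snap("wrist"); pickle.dump(c,open('w10.pkl','wb'))
cv2.imwrite('pics/w10.png',cv2.resize(c['image'][60:330,150:410,::-1],None,fx=2.2,fy=2.2,interpolation=cv2.INTER_CUBIC))
b=pickle.load(open('w9.pkl','rb'))
six(b,118,[(188,130),(193,410),(323,130),(318,410),(255,82),(255,434)],s=2.0)
s=manip.read_state();print(s['eef_pos'],s['eef_rot'])
```

```text
len 175.8285471246777 ctr [514.49249777 243.64060907] w 63.26800720042067 64.72926685703739 mid [511.39271633 241.08187148]
35.76242965767309
36.356682034828054
36.049569755235744
[487.4005996   96.62243495 183.7408    ] [-3.14143862e+00 -3.80070412e-04 -5.91443458e-02]
```

View pics/w10.png

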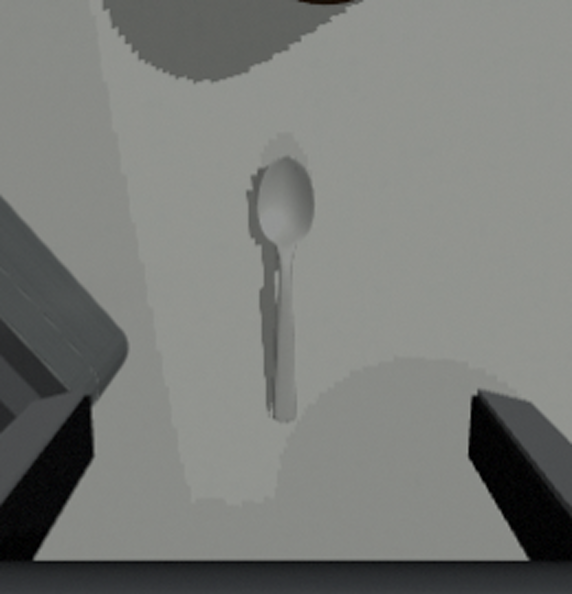

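The spoon's bowl tip is at (288,155) and its handle end at (285,422). With the stack corner near (462,166) and 118 mm high, the gripper body (±88 mm across) would hit it while gripping here. So I'll first push the spoon about 40 mm in −y with the closed fingers turned 90°.

Run:
```python
from h import *
import pickle
c=pickle.load(open('w10.pkl','rb'))
f=lambda x,y,z:onz(c,(x+.5)/2.2-.5+150,(y+.5)/2.2-.5+60,z)[:2]
a,b=f(288,155,7),f(285,422,5); print(a,b,np.linalg.norm(a-b),(a+b)/2,np.degrees(np.arctan2(*(a-b)[::-1])))
print(f(257,205,7),f(314,205,7))
```

```text
[549.24280627  88.42621144] [420.03905203  97.25858785] 129.50529326552845 [484.64092915  92.84239964] -3.9106588764718953
[527.66399967 103.96720649] [526.10993755  77.73843343]
```

Call:
move_arm:
  dp:
    - [0,3,0]
    - [0,3,0]
    - [0,3,0]
    - [0,3,0]
    - [0,3,0]
    - [0,3,0]
    - [0,3,0]
    - [0,3,0]
    - [0,0,0]
  rotation:
    - [0,0,0.181]
    - [0,0,0.181]
    - [0,0,0.181]
    - [0,0,0.181]
    - [0,0,0.181]
    - [0,0,0.181]
    - [0,0,0.181]
    - [0,0,0.181]
    - [0,0,0.181]
  hand: [0,0,0,0,0,0,0,0,0]

```text
clock: 24.22
eef_pos: [487.3, 121.2, 183.9]
eef_rot: [3.141, -0.0, 1.577]
wrist_force: [0.1, -0.1, 0.6]
finger_gap: 7.3
finger_force: 0.0
```

Call:
move_arm:
  dp:
    - [3,-3,-50]
    - [0,0,-55]
    - [0,0,-45]
    - [0,0,-22]
    - [0,0,-7]
    - [0,0,0]
  rotation:
    - [0,0,0]
    - [0,0,0]
    - [0,0,0]
    - [0,0,0]
    - [0,0,0]
    - [0,0,0]
  hand: [0,0,0,0,0,0]

```text
clock: 24.98
eef_pos: [490.5, 117.5, 5.0]
eef_rot: [3.141, -0.0, 1.569]
wrist_force: [-0.1, -0.3, -0.2]
finger_gap: 0.4
finger_force: 0.0
```

Call:
move_arm:
  dp:
    - [0,-5,0]
    - [0,-5,0]
    - [0,-5,0]
    - [0,-5,0]
    - [0,-5,0]
    - [0,-5,0]
    - [0,-5,0]
    - [0,-5,0]
    - [0,-4,0]
    - [0,-2,0]
  rotation:
    - [0,0,0]
    - [0,0,0]
    - [0,0,0]
    - [0,0,0]
    - [0,0,0]
    - [0,0,0]
    - [0,0,0]
    - [0,0,0]
    - [0,0,0]
    - [0,0,0]
  hand: [0,0,0,0,0,0,0,0,0,0]

```text
clock: 26.22
eef_pos: [490.1, 70.8, 4.5]
eef_rot: [-3.142, -0.0, 1.568]
wrist_force: [0.9, 0.0, 0.2]
finger_gap: 0.4
finger_force: 0.1
```

Call:
move_arm:
  dp:
    - [0,4,20]
    - [0,0,55]
    - [0,-7,55]
    - [0,-7,50]
    - [0,-7,0]
    - [0,0,0]
    - [0,0,0]
    - [0,0,0]
    - [0,0,0]
    - [0,0,0]
  rotation:
    - [0,0,0]
    - [0,0,-0.181]
    - [0,0,-0.181]
    - [0,0,-0.181]
    - [0,0,-0.181]
    - [0,0,-0.181]
    - [0,0,-0.181]
    - [0,0,-0.181]
    - [0,0,-0.181]
    - [0,0,-0.181]
  hand: [0,1,1,1,1,1,1,1,1,1]

```text
clock: 27.48
eef_pos: [490.1, 54.0, 184.5]
eef_rot: [3.142, 0.0, -0.067]
wrist_force: [-0.3, -0.3, -0.1]
finger_gap: 87.1
finger_force: 0.0
```

Run:
```python
from h import *
import pickle
c=snap("wrist"); c=snap("wrist"); pickle.dump(c,open('w11.pkl','wb'))
cv2.imwrite('pics/w11.png',cv2.resize(c['image'][60:330,150:410,::-1],None,fx=2.2,fy=2.2,interpolation=cv2.INTER_CUBIC))
s=manip.read_state();print(s['eef_pos'],s['eef_rot'])
```

```text
[490.05158144  54.00320866 184.4660441 ] [ 3.14157274e+00  8.19254588e-05 -6.35701634e-02]
```

View pics/w11.png

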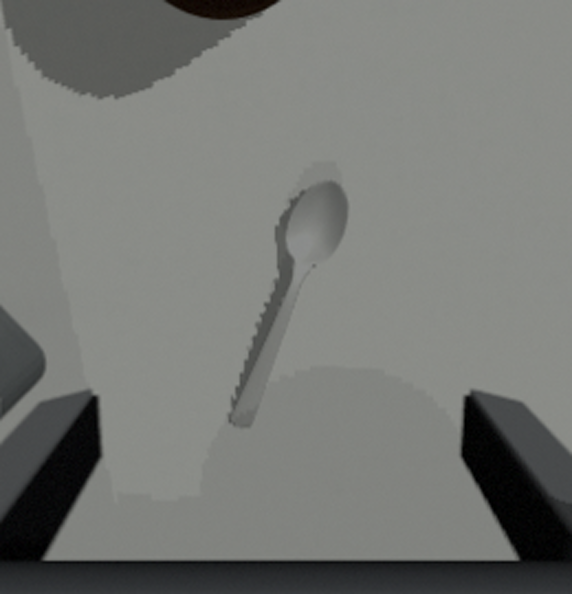

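The spoon moved and turned a little, still bowl up. The bowl tip is at (333,181) and the handle end at (241,427).

Run:
```python
from h import *
import pickle
c=pickle.load(open('w11.pkl','rb'))
f=lambda x,y,z:onz(c,(x+.5)/2.2-.5+150,(y+.5)/2.2-.5+60,z)[:2]
a,b=f(333,180,7),f(241,427,5); print(a,b,np.linalg.norm(a-b),(a+b)/2,np.degrees(np.arctan2(*(a-b)[::-1])))
# stack corner clearance: body rect at spoon
m=(a+b)/2; y=np.arctan2(*(a-b)[::-1]); R=lambda t:np.array([[np.cos(t),-np.sin(t)],[np.sin(t),np.cos(t)]])
A=((m[0],m[1]),(75,177),np.degrees(y)); 
import itertools
P=cv2.boxPoints(((514.3,243.6),(176,64),36.1)); print(P, cv2.rotatedRectangleIntersection((A[0],A[1],A[2]),((514.3,243.6),(176,64),36.1))[0])
Q=[R(y).T@(p-m) for p in P]; print(np.round(Q))
```

```text
[539.16680489  25.23533081] [421.52113488  78.12175004] 128.9863442844649 [480.34396989  51.67854043] -24.205817637516606
[[424.3426  217.60641]
 [462.05118 165.89505]
 [604.2574  269.5936 ]
 [566.5488  321.30496]] 0
[[-119.  128.]
 [ -64.   97.]
 [  24.  250.]
 [ -32.  281.]]
```

Call:
move_arm:
  dp:
    - [-5,-1.2,-50]
    - [-4.7,-1.1,-55]
    - [0,0,-45]
    - [0,0,-22]
    - [0,0,-7]
    - [0,0,0]
    - [0,0,0]
  rotation:
    - [0,0,-0.179]
    - [0,0,-0.179]
    - [0,0,0]
    - [0,0,0]
    - [0,0,0]
    - [0,0,0]
    - [0,0,0]
  hand: [0.6,0.6,0.6,0.6,0.6,0.6,0.6]

```text
clock: 28.45
eef_pos: [481.1, 51.7, 6.5]
eef_rot: [-3.141, -0.002, -0.418]
wrist_force: [0.3, -0.0, -0.2]
finger_gap: 56.6
finger_force: 0.0
```

Call:
move_arm:
  dp:
    - [-0.5,0,-2.5]
    - [0,0,-1.5]
    - [0,0,0]
    - [0,0,0]
    - [0,0,0]
    - [0,0,0]
    - [0,0,0]
  rotation:
    - [0,0,0]
    - [0,0,0]
    - [0,0,0]
    - [0,0,0]
    - [0,0,0]
    - [0,0,0]
    - [0,0,0]
  hand: [0.6,0.6,0,0,0,0,0]
  newtons: 15

```text
clock: 29.32
eef_pos: [480.0, 51.7, 1.5]
eef_rot: [-3.142, -0.0, -0.419]
wrist_force: [-0.4, 0.8, 0.1]
finger_gap: 19.0
finger_force: 14.9
```

Call:
move_arm:
  dp:
    - [0,0,40]
    - [0,0,60]
    - [0,0,58]
    - [5.7,32,0]
    - [5.7,32,0]
    - [5.7,32,0]
    - [5.7,32,0]
    - [5.7,32,0]
    - [5.7,32,0]
    - [0,0,0]
  rotation:
    - [0,0,0]
    - [0,0,0]
    - [0,0,0]
    - [0,0,0.175]
    - [0,0,0.175]
    - [0,0,0.175]
    - [0,0,0.175]
    - [0,0,0.175]
    - [0,0,0.175]
    - [0,0,0]
  hand: [0,0,0,0,0,0,0,0,0,0]

```text
clock: 30.58
eef_pos: [513.9, 245.1, 159.1]
eef_rot: [-3.141, 0.0, 0.634]
wrist_force: [-0.6, -1.2, -1.2]
finger_gap: 19.0
finger_force: 14.9
```

Call:
move_arm:
  dp:
    - [0,0,0]
  rotation:
    - [0,0,0]
  hand: [0]

```text
clock: 30.7
eef_pos: [513.9, 243.1, 159.3]
eef_rot: [-3.142, 0.001, 0.628]
wrist_force: [0.2, 0.3, -0.9]
finger_gap: 19.3
finger_force: 14.9
```

Run:
```python
from h import *
c=snap("wrist"); s=manip.read_state();print(s['eef_pos'],s['eef_rot'])
cv2.imwrite('pics/w12.png',cv2.resize(c['image'][60:330,150:410,::-1],None,fx=2.2,fy=2.2,interpolation=cv2.INTER_CUBIC))
```

```text
[513.99286371 242.87941915 159.39804234] [3.14153008e+00 4.13224407e-04 6.28155211e-01]
```

View pics/w12.png

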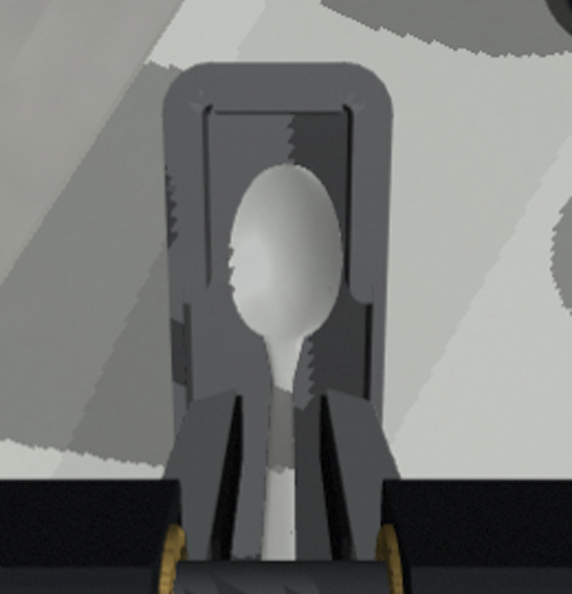

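The spoon is held level, bowl up, with the bowl at (287,250), centred and aligned with the recess. I'll lower it now.

Call:
move_arm:
  dp:
    - [0.3,0.6,-25]
    - [0,0,-15]
    - [0,0,-10]
    - [0,0,-4]
    - [0,0,-2]
    - [0,0,0]
  rotation:
    - [0,0,0]
    - [0,0,0]
    - [0,0,0]
    - [0,0,0]
    - [0,0,0]
    - [0,0,0]
  hand: [0,0,0,0,0,0]

```text
clock: 31.5
eef_pos: [514.5, 244.4, 103.8]
eef_rot: [3.142, -0.0, 0.631]
wrist_force: [0.5, -0.9, 0.9]
finger_gap: 19.0
finger_force: 14.9
```

Call:
move_arm:
  dp:
    - [0,0,-1]
    - [0,0,-0.7]
    - [0,0,0]
  rotation:
    - [0,0,0]
    - [0,0,0]
    - [0,0,0]
  hand: [0,0,0]

```text
clock: 31.88
eef_pos: [514.4, 244.3, 101.8]
eef_rot: [-3.142, -0.0, 0.631]
wrist_force: [-0.2, 0.8, 1.1]
finger_gap: 19.3
finger_force: 14.9
```

Call:
move_arm:
  dp:
    - [0,0,0]
    - [0,0,0]
    - [0,0,10]
    - [0,0,25]
    - [0,0,50]
    - [0,0,50]
    - [0,0,50]
    - [0,0,0]
    - [0,0,0]
  rotation:
    - [0,0,0]
    - [0,0,0]
    - [0,0,0]
    - [0,0,0]
    - [0,0,0]
    - [0,0,0]
    - [0,0,0]
    - [0,0,0]
    - [0,0,0]
  hand: [0.28,0.28,0.28,0.28,0.5,1,1,1,1]

```text
clock: 33.0
eef_pos: [514.2, 244.2, 286.4]
eef_rot: [-3.141, 0.0, 0.631]
wrist_force: [1.2, -0.3, 0.2]
finger_gap: 72.6
finger_force: 0.0
```

Run:
```python
from h import *
c=snap("wrist"); s=manip.read_state();print(s['eef_pos'],s['eef_rot'],s['finger_gap'])
im=c['image'].astype(int); g=im.max(2)
m=((g>125)).astype(np.uint8); 
# restrict to tray recess polygon (projected at z=105)
P=cv2.boxPoints(((514.3,243.6),(150,46),36.1)); poly=np.array([proj(c,[x,y,107]) for x,y in P],np.int32)
k=np.zeros_like(m); cv2.fillPoly(k,[poly],1); m&=k
print(m.sum(),rectz(c,m,106))
# tray outline in this view: not dark vs surroundings
d=((g<100)).astype(np.uint8)
u,v=np.where(m)[1],np.where(m)[0]
for r in range(v.min(),v.max()+1,8): 
    q=u[v==r]; print(r,q.min() if len(q) else None,q.max() if len(q) else None,len(q))
```

```text
[514.06673571 244.14355483 285.83362297] [-3.14118152e+00  1.59062454e-03  6.30746650e-01] 76.77106874464872
1102 [514.3 242.7 126.9  20.   39.5]
129 278 278 1
137 269 281 13
145 267 283 17
153 266 283 18
161 268 283 16
169 275 282 8
177 276 280 5
185 276 280 5
193 276 280 5
201 275 280 6
209 274 280 7
217 274 280 7
225 273 280 8
233 273 280 8
241 272 280 9
```

The spoon lies centred in the recess. Next I go above the cover.

Call:
move_arm:
  dp:
    - [-5.7,-57,0]
    - [-5.7,-57,0]
    - [-5.7,-57,-15]
    - [-5.7,-57,-15]
    - [-5.7,-57,-15]
    - [-5.7,-57,-15]
    - [-5.7,-57,-15]
    - [-5.7,-57,-15]
    - [0,0,0]
    - [0,0,0]
  rotation:
    - [0,0,-0.085]
    - [0,0,-0.085]
    - [0,0,-0.085]
    - [0,0,-0.085]
    - [0,0,-0.085]
    - [0,0,-0.085]
    - [0,0,-0.085]
    - [0,0,-0.085]
    - [0,0,0]
    - [0,0,0]
  hand: [1,1,1,1,1,1,1,1,1,1]

```text
clock: 34.3
eef_pos: [468.6, -211.3, 196.2]
eef_rot: [-3.141, 0.001, -0.049]
wrist_force: [-0.1, -0.1, 0.2]
finger_gap: 94.1
finger_force: 0.0
```

Run:
```python
from h import *
c=snap("wrist"); s=manip.read_state();print(s['eef_pos'],s['eef_rot'])
im=c['image'].astype(int)
for t in (35,45,60):
    m=(im[:,:,0]-im[:,:,2]>t)&(im[:,:,0]>120); m[310:]=0; m[:,:195]=0; m[:,360:]=0
    m=cv2.morphologyEx(m.astype(np.uint8),cv2.MORPH_OPEN,np.ones((5,5))); print(t,m.sum(),rectz(c,m,15))
v,u=np.where(m); print(u.min(),u.max(),v.min(),v.max())
for r in (110,140,180,220,250): print(r,im[r,u.min()-6:u.min()+8,0],im[r,u.max()-8:u.max()+6,0])
```

```text
[ 468.869076   -210.8498006   196.55658267] [-3.14116415e+00  5.36775708e-04 -4.79816596e-02]
35 5167 [ 469.1 -192.6  148.8   21.4   -3.2]
45 5144 [ 469.1 -192.6  148.8   21.4   -3.2]Traceback (most recent call last):
  File "<stdin>", line 6, in <module>
  File "h.py", line 25, in rectz
    k=max(cs,key=cv2.contourArea)[:,0]
      ~~~^^^^^^^^^^^^^^^^^^^^^^^^
ValueError: max() iterable argument is empty
```

Run:
```python
from h import *
c=snap("wrist"); s=manip.read_state();print(s['eef_pos'],s['eef_rot'])
h=cv2.cvtColor(c['image'],cv2.COLOR_RGB2HSV).astype(int)
for t in (60,75,90):
    m=(h[:,:,1]>t)&(h[:,:,2]>60); m[310:]=0; m[:,:195]=0; m[:,362:]=0
    m=cv2.morphologyEx(m.astype(np.uint8),cv2.MORPH_OPEN,np.ones((5,5))); print(t,m.sum(),rectz(c,m,15))
v,u=np.where(m); print(u.min(),u.max(),v.min(),v.max())
for r in (100,140,180,220,250): q=u[v==r]; print(r,q.min(),q.max(),len(q))
```

```text
[ 469.03050361 -210.65077375  196.79467912] [-3.14138067e+00  7.32640947e-05 -4.74885972e-02]
60 9822 [ 468.7 -212.8  173.3   63.8   -2.7]
75 9735 [ 468.7 -212.8  173.3   63.4   -2.7]
90 9652 [ 468.7 -212.8  173.3   62.9   -2.7]
248 351 105 309Traceback (most recent call last):
  File "<stdin>", line 8, in <module>
    return umr_minimum(a, axis, None, out, keepdims, initial, where)
ValueError: zero-size array to reduction operation minimum which has no identity
```

Call:
move_arm:
  dp:
    - [0,-2,-50]
    - [0,0,-55]
    - [0,0,-50]
    - [0,0,-25]
    - [0,0,-8]
    - [0,0,0]
  rotation:
    - [0,0,0]
    - [0,0,0]
    - [0,0,0]
    - [0,0,0]
    - [0,0,0]
    - [0,0,0]
  hand: [1,1,1,1,1,1]

```text
clock: 35.15
eef_pos: [469.3, -213.3, 9.4]
eef_rot: [3.141, -0.001, -0.048]
wrist_force: [0.4, -0.9, 0.9]
finger_gap: 94.5
finger_force: 0.0
```

Call:
move_arm:
  dp:
    - [-0.5,0,-4]
    - [0,0,-2.5]
    - [0,0,0]
    - [0,0,0]
    - [0,0,0]
    - [0,0,0]
    - [0,0,0]
  rotation:
    - [0,0,0]
    - [0,0,0]
    - [0,0,0]
    - [0,0,0]
    - [0,0,0]
    - [0,0,0]
    - [0,0,0]
  hand: [1,1,0,0,0,0,0]
  newtons: 20

```text
clock: 36.02
eef_pos: [468.3, -213.7, 2.4]
eef_rot: [3.142, -0.0, -0.049]
wrist_force: [-1.1, 0.6, 1.0]
finger_gap: 63.8
finger_force: 20.0
```

Call:
move_arm:
  dp:
    - [0,0,60]
    - [0,0,60]
    - [0,0,58]
    - [5.1,50.8,0]
    - [5.1,50.8,0]
    - [5.1,50.8,0]
    - [5.1,50.8,0]
    - [5.1,50.8,0]
    - [5.1,50.8,0]
    - [5.1,50.8,0]
  rotation:
    - [0,0,0]
    - [0,0,0]
    - [0,0,0]
    - [0,0,0.0753]
    - [0,0,0.0753]
    - [0,0,0.0753]
    - [0,0,0.0753]
    - [0,0,0.0753]
    - [0,0,0.0753]
    - [0,0,0.0753]
  hand: [0,0,0,0,0,0,0,0,0,0]

```text
clock: 37.28
eef_pos: [503.9, 143.5, 180.3]
eef_rot: [3.142, 0.0, 0.48]
wrist_force: [1.0, 0.6, 0.4]
finger_gap: 63.7
finger_force: 20.0
```

Call:
move_arm:
  dp:
    - [5.1,50.8,0]
    - [5.1,50.8,0]
    - [0,0,0]
    - [0,0,0]
  rotation:
    - [0,0,0.0753]
    - [0,0,0.0753]
    - [0,0,0]
    - [0,0,0]
  hand: [0,0,0,0]

```text
clock: 37.78
eef_pos: [514.0, 243.1, 180.0]
eef_rot: [-3.142, 0.001, 0.628]
wrist_force: [0.2, -0.7, -1.8]
finger_gap: 63.9
finger_force: 20.0
```

Run:
```python
from h import *
for i in range(3):
    c=snap("wrist"); s=manip.read_state();print(s['eef_pos'],s['eef_rot'],s['finger_gap'])
h=cv2.cvtColor(c['image'],cv2.COLOR_RGB2HSV).astype(int)
m=(h[:,:,1]>75)&(h[:,:,2]>60); m[280:]=0
m=cv2.morphologyEx(m.astype(np.uint8),cv2.MORPH_OPEN,np.ones((5,5)))
m[:, :180]=0; m[:,380:]=0
v,u=np.where(m);print(u.min(),u.max(),v.min(),v.max())
# lengthwise far edge of held cover vs tool
z=s['eef_pos'][2]+13
t=np.array([onz(c,a,v[u==a].min(),z)[:2] for a in range(270,300,5)]).mean(0)-s['eef_pos'][:2]
y=s['eef_rot'][2]; print("far end along tool x",t@[np.cos(y),np.sin(y)])
```

```text
[514.16916144 242.71876931 180.14342335] [3.14151671e+00 4.34437795e-04 6.27423004e-01] 63.82047593668991
[514.27764929 242.48749899 180.29113609] [3.14149231e+00 2.24648431e-04 6.26922509e-01] 63.736831183337614
[514.33961956 242.49988921 180.37740956] [3.14152482e+00 4.64604145e-06 6.26840590e-01] 63.94663126902252
210 345 82 279
far end along tool x 86.60047743078854
```

Call:
move_arm:
  dp:
    - [0.1,0.8,-30]
    - [0,0,-22]
    - [0,0,-5]
    - [0,0,-3]
    - [0,0,-1]
    - [0,0,0]
  rotation:
    - [0,0,0.002]
    - [0,0,0]
    - [0,0,0]
    - [0,0,0]
    - [0,0,0]
    - [0,0,0]
  hand: [0,0,0,0,0,0]

```text
clock: 38.67
eef_pos: [514.6, 244.3, 119.9]
eef_rot: [3.141, -0.001, 0.63]
wrist_force: [0.1, -0.0, -0.3]
finger_gap: 63.8
finger_force: 20.0
```

Call:
move_arm:
  dp:
    - [0,0,-1.5]
    - [0,0,-1]
    - [0,0,-0.8]
    - [0,0,0]
  rotation:
    - [0,0,0]
    - [0,0,0]
    - [0,0,0]
    - [0,0,0]
  hand: [0,0,0,0]

```text
clock: 39.17
eef_pos: [514.5, 244.4, 116.4]
eef_rot: [3.142, -0.001, 0.63]
wrist_force: [-1.2, 0.6, 4.6]
finger_gap: 63.8
finger_force: 20.0
```

Seated at the expected height with contact. Release, retreat and check.

Call:
move_arm:
  dp:
    - [0,0,0]
    - [0,0,0]
    - [0,0,0]
    - [0,0,35]
    - [0,0,55]
    - [0,0,55]
    - [0,0,35]
    - [0,0,0]
    - [0,0,0]
  rotation:
    - [0,0,0]
    - [0,0,0]
    - [0,0,0]
    - [0,0,0]
    - [0,0,0]
    - [0,0,0]
    - [0,0,0]
    - [0,0,0]
    - [0,0,0]
  hand: [1,1,1,1,1,1,1,1,1]

```text
clock: 40.3
eef_pos: [514.0, 244.1, 294.7]
eef_rot: [-3.141, 0.002, 0.63]
wrist_force: [-0.4, -0.0, 0.4]
finger_gap: 94.0
finger_force: 0.0
```

Run:
```python
from h import *
c=snap("wrist"); s=manip.read_state();print(s['eef_pos'],s['eef_rot'])
def wood(c,roi):
    h=cv2.cvtColor(c['image'],cv2.COLOR_RGB2HSV).astype(int)
    m=((h[:,:,1]>75)&(h[:,:,2]>60)).astype(np.uint8); k=np.zeros_like(m); cv2.fillPoly(k,[roi],1)
    return cv2.morphologyEx(m&k,cv2.MORPH_OPEN,np.ones((3,3)))
P=cv2.boxPoints(((514.3,243.6),(210,90),36.1))
for n in("wrist","scene","side"):
    b=c if n=="wrist" else snap(n)
    roi=np.array([proj(b,[x,y,130]) for x,y in P],np.int32)
    m=wood(b,roi); print(n,m.sum(),rectz(b,m,129))
```

```text
[513.97329238 244.15588676 294.38630081] [-3.14100152e+00  2.35390420e-03  6.30454271e-01]
wrist 10529 [514.7 243.7 173.3  63.3  36.2]
scene 475 [515.6 241.7 182.3  61.2  35.9]
side 497 [510.3 233.4 187.9  71.   37.5]
```

```bash
python3 -c "
from cell import manip
print(manip.sign_off())"
```

```text
the job is handed in; nothing more can be done
None
```

The lunch box is assembled on the deep tier and handed in: shallow tier, cutlery tray, teaspoon bowl up in the recess, then the cover. All are seated and flush by my measurements, with about 40 s of the 115 s used; I first pushed the spoon about 40 mm aside to make room for the gripper.

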